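# Load a wire spool on the bench dereeler and set its brake

### The arm

A 7-joint arm with a two-finger parallel gripper is mounted at the origin on the work surface; the furniture and walls round the work are solid. World frame = base frame: x ahead of the robot, y to its left, z up, the work surface at z = 0. Lengths are in mm, angles in rad, forces in N, time in s.
With the tool pointing down it reaches from about 400 to 875 mm from the base axis. Payload 4.4 kg.
Tool frame: the origin (TCP) lies at the very end of the fingers, on their centre line; the grasp point (between the pads) lies 19 mm behind it; z points along the fingers, y is the line along which they close (so a half turn about z gives the same grasp; the last joint's range is limited). The gripper opens to 85 mm and grips with 20 to 120 N. Pads are 22 mm wide; open, the fingers measure 114 mm over their backs; the gripper's body (76 mm by 85 mm) begins 54 mm behind the grasp point. The pads swing forward as they close: fully open they stand 13 mm farther back than shut.
Start: joints at [-1.227, 0.628, 0.038, 1.517, -0.027, 0.996, -0.02], TCP at [258.955, 596.205, 231.313] pointing down, gripper open.
Joint ranges: [-3.06, 3.06], [-0.37, 2.12], [-1.25, 1.32], [0.18, 2.47], [-1.1, 4.24], [0.23, 1.98], [-2.94, 2.94]. Speed limits (rad/s): [2.57, 2.57, 3.14, 3.14, 3.14, 3.14, 3.14].

### API

Orientations are given as a unit quaternion [x, y, z, w].
In Python, from bench import * gives the robot as it stands.
- The arm moves only by the tool play_rows, never from a script. Its argument "plan" is a list of rows, each an object with "delta_pos": the shift along the world's x, y, z in cm, a list of three; "roll": the turn about the world's z in rad; "gripper": the closure, from -1 (fully open) to 1 (shut). In form: [{"delta_pos": [tx, ty, tz], "roll": roll, "gripper": gripper}, ...]. A call has 1 to 8 rows; each row shifts and turns the commanded pose from where the row before left it; what a row does not reach is not made up. A row lasts 1/10 s, in which the tool goes at most 50 mm and 8.59 degrees, less where a joint would pass 70% of its speed; a pose out of reach is approached as far as the arm can. A call with a gripper value outside its range is refused whole. The fingers move at their own pace and stop on an object; "newtons" is the grip in N (left out, the last holds). Time passes only in rows, so rows that do not move let the fingers close. It gives the time, the measured TCP pose, the force, the opening and the grip force at its end, in the units of the state.
- get_state(): the state, without advancing time (a new reading comes with each control period).
- get_image(name): name is "scene" or "top"; returns a dict with "image" (420x560x3 uint8, blue, green, red), "fx", "fy", "cx", "cy" (pixels), "eye" and "rotation" of the camera in the world. Camera axes: x right, y up, looking along -z (the intrinsics and any distortion apply to the point x, -y, -z); pixel columns grow to the right and rows downward; lengths in mm; the calibration is good to about 2 mm. A picture is of the moment at which its call begins. There is no depth.
- job_done(): hands the job in; it is judged then, once.
Trained networks look in a picture, given as the dict that the camera call returned (one of the last four; its "shot" number tells which), for a name from the list of things; names that differ only in an ending like _2 or _b are one class to them, and where a whole thing is asked for, a point or a joint stands for the part that bears it (a point fixed in the world has none). Each returns a list of dicts, best first, with "conf" (0 to 1); they miss things now and then, are a little off and sometimes report something else, mostly with a low value. They report only what shows in the picture. A call takes as long as a camera call.
- silhouettes(picture, query): "pixels" (420x560 bool, what is visible of it).
- spot_point(picture, query): "location" ([x, y, z] in mm, in world coordinates, good to about 4 mm: a listed point, or the origin of a listed thing).
The state is a dict: "time_s": time; "joints": joint angles; "qvel": joint speeds; "joint_efforts": joint torques, N m; "tool_pos": TCP position; "tcp_rot": TCP orientation; "force": force on the tool from outside, world axes, zero at the start; "moment": the same for the moment, N m; "finger_gap": finger opening in mm; "grip_force": force on a finger pad.
Only numpy, scipy, OpenCV 4.12 (cv2) and the standard library are available. Lean on these libraries where they do the work, as an engineer would, in place of code of your own. Each camera call takes 0.05 s, during which the arm holds its last target. There are 200 camera calls.

### The job

Take the full spool of wire from the sloping rack and put it on the upright spindle of the wire dereeler, lowering it until it sits fully home on the seat; do not let it drop. Then press the raised brake lever down until its catch holds it, and let go. Leave the nearly empty spool in the rack and the other things on the desk where they are.

Things in the scene. Friction and masses are not known exactly. Their poses are not given: they have to be found in the camera images.
- full_spool: full wire spool, 0.3 kg: grey plastic flanges 64 mm in diameter, copper winding right out to them and seen in their five windows; 52 mm long, straight 22 mm bore along its z axis. Lies in one of the rack's two bays, axis 30 degrees from vertical. Origin: centre of the end face it lies on; z points out of the other end (either end may go down). Grip it across its diameter near the top.
- full_spool_mid (a point): the middle of the full spool: on its axis, 26 mm from each end face
- spent_spool: the nearly empty spool in the rack's other bay: same flanges (64 mm diameter, 4 mm thick, 52 mm apart over all), but only a thin core 38 mm in diameter between them, so its flange windows look dark. Origin and axes as for the full spool. It stays where it is.
- rack: fixed grey sheet-metal rack, 206 mm wide (y), 85 mm deep (x), 67 mm high at the back; origin: centre of its underside. Its bed rises at 30 degrees towards its +x; two bays, centres 100 mm apart along y, parted by a rib 8 mm high; lip 14 mm high at the low front edge. Which spool lies in which bay varies.
- stand: wire dereeler, fixed: grey foot 104 mm across, 14 mm thick, extended along its +x. Origin: on the spindle's axis at the desk top; z up; +x points from the spindle to the brake lever. Upright steel spindle, 18 mm in diameter, from the seat at z = 22 mm to its coned tip at z = 90 mm. The lever's two-plate post stands at x = 42 to 60 mm, y within 12 mm, up to z = 95 mm.
- spindle_seat (a point): on the spindle's axis at the upper face of the round seat (60 mm in diameter) on which the spool's end face comes to rest; 22 mm above the desk
- lever_hinge (a point): the brake lever's hinge axis, 50 mm from the spindle's axis along the stand's +x and 92 mm above the desk; the hinge axis lies along the stand's y
- lever_pad (a point): centre of the top of the black thumb pad (34 x 26 mm) at the lever's free end, 81 mm outward from the hinge; moves with the lever: about 144 mm above the desk with the lever up, 99 mm with it down
- catch (a point): top of the sprung steel catch (pawl, 10 mm wide) beside the lever, which holds the lever down by a side pin; 109 mm above the desk, at x = 92, y = 21 mm of the stand
- brake_lever (a joint): angle of the brake lever in rad: 0 = up (sprung there, brake shoe clear of the spool), grows as the pad is pressed down; the catch snaps over the lever's side pin at about 0.62 and then holds it at about 0.59; hard stop at 0.64. Pressing takes about 10 N at the pad. When down, the lever's rubber shoe bears on the spool's upper flange.
- small_jar: bystander: amber jar with white lid, 45 mm in diameter, 52 mm high, origin at its underside
- pliers: bystander: red-handled pliers, 151 mm long, lying on the papers
- label_roll: bystander: roll of white labels, 121 mm in diameter, 52 mm high, lying flat
- mug: bystander: white mug, 83 mm in diameter, 96 mm high

How it is judged:
By the outcome, as a careful person would: the job done as asked, in the order asked, and still so for the second after the job is handed in, with the robot touching nothing.
It also fails if it takes over 58 s, if anything falls off the work surface, if the arm or the gripper's body presses on something with over 40 N, if the wrist force passes 120 N, or if a joint passes its speed limit or range.

## Working session

There is one attempt and no reset: what is moved stays moved. The work goes in short steps, Python scripts to look and compute and a tool call to move; the robot and the scene stay as the last step left them, time stands still between calls to the robot, and variables do not carry over. Pictures are saved under pics/ and viewed, at most 10 in all, crops included, and the job is handed in when it is done.

Besides the shell and the picture viewer there is one more tool, called after "Call:" in YAML: its name, and indented under it one key for each argument. play_rows: Moves the arm, as the interface text tells. Its arguments: {"type":"object","properties":{"plan":{"type":"array"},"newtons":{"type":"number"}},"required":["plan"]}

```bash
mkdir -p pics; cat > h.py <<'E'
from bench import *
import numpy as np, cv2
E
python3 - <<'E'
from h import *
s=get_state(); print({k:np.round(v,3).tolist() for k,v in s.items()})
for n in ("scene","top"):
    p=get_image(n); cv2.imwrite(f"pics/{n}0.png",p["image"]); print(n,np.round(p["eye"]),p["fx"],p["fy"],p["cx"],p["cy"],np.round(p["rotation"],3).tolist(),[k for k in p])
    for q in ["full_spool","full_spool_mid","spent_spool","rack","stand","spindle_seat","lever_hinge","lever_pad","catch","small_jar","pliers","label_roll","mug"]:
        r=spot_point(p,q); print(q,[(np.round(a["location"],1).tolist(),round(a["conf"],2)) for a in r[:2]])
print(get_state()["time_s"])
E
```

```text
{'time_s': 0.0, 'joints': [-1.227, 0.629, 0.038, 1.518, -0.027, 0.996, -0.02], 'qvel': [0.002, 0.001, -0.001, 0.001, 0.002, 0.001, -0.0], 'joint_efforts': [-0.0, -56.34, 1.226, -19.346, 0.011, 0.01, 0.0], 'tool_pos': [258.694, 595.605, 230.374], 'tcp_rot': [0.203, 0.979, -0.001, -0.0], 'force': [-0.365, -0.092, 0.148], 'moment': [0.014, 0.015, -0.04], 'grip_force': 0.0, 'finger_gap': 85.55}
scene [  21. -611.  675.] 394.40176599635527 394.40176599635527 278.8105654460307 210.31015207218528 [0.418, -0.161, -0.3, 0.842] ['image', 'fx', 'fy', 'cx', 'cy', 'eye', 'rotation', 'shot']
full_spool [([561.0, -256.2, 39.3], 0.62)]
full_spool_mid [([545.6, -252.3, 62.6], 0.82), ([549.0, 38.6, 107.6], 0.26)]
spent_spool [([595.8, -161.8, 34.8], 0.8)]
rack [([592.1, -210.2, 1.8], 0.69)]
stand [([467.3, 85.5, 0.8], 0.78)]
spindle_seat [([467.1, 82.3, 25.3], 0.79), ([548.4, 38.7, 106.3], 0.3)]
lever_hinge [([500.8, 51.4, 91.4], 0.96)]
lever_pad [([547.7, 5.1, 144.6], 0.75)]
catch [([546.7, 36.4, 108.3], 0.86)]
small_jar [([358.0, 73.9, -1.0], 0.58)]
pliers [([386.1, -145.4, 36.2], 0.82)]
label_roll 
[... 258 characters left out ...]
age', 'fx', 'fy', 'cx', 'cy', 'eye', 'rotation', 'shot']
full_spool [([553.8, -250.9, 36.5], 0.61)]
full_spool_mid [([543.9, -250.3, 56.1], 0.58)]
spent_spool [([596.1, -159.7, 36.3], 0.86)]
rack [([589.0, -214.9, 0.3], 0.87), ([547.0, 3.4, 142.3], 0.22)]
stand [([465.6, 85.3, 0.2], 0.87)]
spindle_seat [([469.5, 82.9, 25.1], 0.67)]
lever_hinge [([505.0, 46.7, 93.7], 0.96)]
lever_pad [([546.3, 3.6, 143.6], 0.52)]
catch [([546.5, 32.5, 107.5], 0.58)]
small_jar [([358.2, 79.2, -3.4], 0.75), ([547.7, 3.3, 141.0], 0.4)]
pliers [([384.7, -144.5, 33.1], 0.93)]
label_roll [([328.0, 177.4, -1.3], 0.89), ([544.2, -250.1, 55.0], 0.28)]
mug [([672.7, -33.8, 1.8], 0.94), ([549.2, 31.2, 108.4], 0.45)]
1.4
```

View pics/scene0.png

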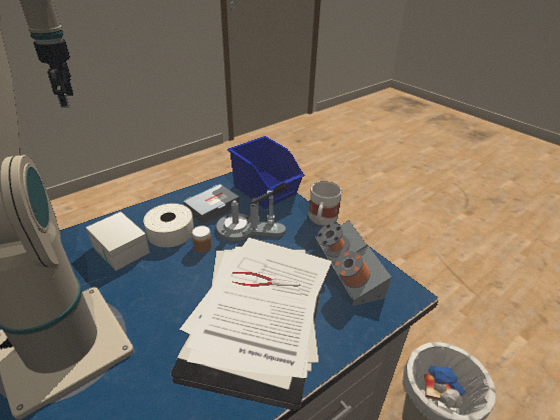

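View pics/top0.png

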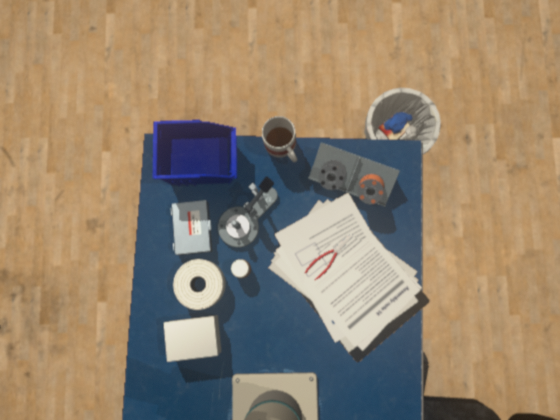

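Scene view: full spool (copper windows) at about (352,265), spent spool at (333,235), stand and raised lever at about (235–285,215). Top view: full spool at (371,188), stand at (238,226), pad at (267,184). The network reports agree with both. The tool's closing axis already lies along the rack's y, so I'm moving to above the full spool.

Call:
play_rows:
  plan:
    - {"delta_pos": [1.4, -4.2, 0], "roll": 0, "gripper": -1}
    - {"delta_pos": [1.4, -4.2, 0], "roll": 0, "gripper": -1}
    - {"delta_pos": [1.4, -4.2, 0], "roll": 0, "gripper": -1}
    - {"delta_pos": [1.4, -4.2, 0], "roll": 0, "gripper": -1}
    - {"delta_pos": [1.4, -4.2, 0], "roll": 0, "gripper": -1}
    - {"delta_pos": [1.4, -4.2, 0], "roll": 0, "gripper": -1}
    - {"delta_pos": [1.4, -4.2, 0], "roll": 0, "gripper": -1}
    - {"delta_pos": [1.4, -4.2, 0], "roll": 0, "gripper": -1}
  newtons: 25

```text
time_s: 2.2
tool_pos: [371.5, 258.6, 231.6]
tcp_rot: [0.203, 0.979, 0.0, 0.0]
force: [1.1, 0.3, 0.9]
finger_gap: 85.8
grip_force: 0.0
```

Call:
play_rows:
  plan:
    - {"delta_pos": [1.4, -4.2, 0], "roll": 0, "gripper": -1}
    - {"delta_pos": [1.4, -4.2, 0], "roll": 0, "gripper": -1}
    - {"delta_pos": [1.4, -4.2, 0], "roll": 0, "gripper": -1}
    - {"delta_pos": [1.4, -4.2, 0], "roll": 0, "gripper": -1}
    - {"delta_pos": [1.4, -4.2, 0], "roll": 0, "gripper": -1}
    - {"delta_pos": [1.4, -4.2, 0], "roll": 0, "gripper": -1}
    - {"delta_pos": [1.4, -4.2, 0], "roll": 0, "gripper": -1}
    - {"delta_pos": [1.4, -4.2, 0], "roll": 0, "gripper": -1}

```text
time_s: 3.0
tool_pos: [483.5, -77.6, 231.6]
tcp_rot: [0.203, 0.979, 0.0, 0.0]
force: [0.5, 0.3, -1.1]
finger_gap: 85.3
grip_force: 0.0
```

Call:
play_rows:
  plan:
    - {"delta_pos": [1.4, -4.2, 0], "roll": 0, "gripper": -1}
    - {"delta_pos": [1.4, -4.2, 0], "roll": 0, "gripper": -1}
    - {"delta_pos": [1.4, -4.2, 0], "roll": 0, "gripper": -1}
    - {"delta_pos": [1.4, -4.2, 0], "roll": 0, "gripper": -1}
    - {"delta_pos": [0, 0, 0], "roll": 0, "gripper": -1}

```text
time_s: 3.5
tool_pos: [539.3, -251.9, 231.4]
tcp_rot: [0.208, 0.978, -0.003, 0.001]
force: [-0.8, -0.0, -0.1]
finger_gap: 85.4
grip_force: 0.0
```

```bash
python3 - <<'E'
from h import *
acc={}
for n in ("scene","top"):
    p=get_image(n); cv2.imwrite(f"pics/{n}1.png",p["image"])
    for q in ["full_spool","full_spool_mid","spent_spool","rack"]:
        r=spot_point(p,q); print(n,q,[(np.round(a["location"],1).tolist(),round(a["conf"],2)) for a in r[:1]])
s=get_state(); print(s["time_s"],s["tool_pos"],s["tcp_rot"])
# desk z=0 position of pixels in top
def desk(p,u,v,z=0):
    d=np.array([(u-p["cx"])/p["fx"],-(v-p["cy"])/p["fy"],-1.]); 
    from scipy.spatial.transform import Rotation as R
    d=R.from_quat(p["rotation"]).apply(d); return np.round(p["eye"]+d*(z-p["eye"][2])/d[2])
for uv in [(403,225),(422,200),(388,208),(350,195),(418,275)]: print(uv,desk(p,*uv))
cv2.imwrite("pics/crop1.png",cv2.resize(p["image"][110:310,280:440],None,fx=3,fy=3))
E
```

```text
scene full_spool [([561.3, -256.4, 36.0], 0.81)]
scene full_spool_mid [([546.6, -253.3, 58.6], 0.91)]
scene spent_spool [([548.8, 6.2, 146.6], 0.51)]
scene rack [([592.1, -210.3, 0.1], 0.85)]
top full_spool [([674.6, -34.2, 0.5], 0.5)]
top full_spool_mid [([673.1, -34.4, 1.0], 0.74)]
top spent_spool [([597.2, -161.0, 36.4], 0.7)]
top rack [([593.4, -214.9, -1.9], 0.65)]
4.0 [ 539.04678149 -242.93956131  231.52330761] [2.02865318e-01 9.79206642e-01 1.08813094e-04 4.99954264e-05]
(403, 225) [ 461. -336.    0.]
(422, 200) [ 524. -388.    0.]
(388, 208) [ 506. -300.    0.]
(350, 195) [ 542. -205.    0.]
(418, 275) [ 334. -366.    0.]
```

View pics/crop1.png

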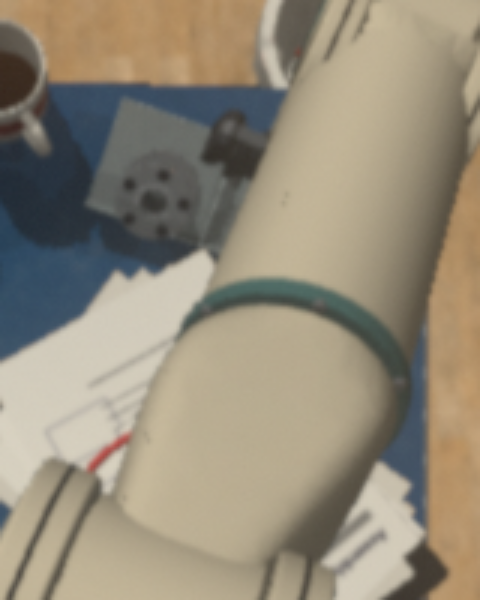

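Top crop: the spent spool is clear at crop (155,200); the arm hides the full spool. I'll descend on the fused estimate.

Call:
play_rows:
  plan:
    - {"delta_pos": [0.2, -0.7, -2], "roll": 0, "gripper": -1}
    - {"delta_pos": [0, 0, -3], "roll": 0, "gripper": -1}
    - {"delta_pos": [0, 0, -3], "roll": 0, "gripper": -1}
    - {"delta_pos": [0, 0, -3], "roll": 0, "gripper": -1}
    - {"delta_pos": [0, 0, -3], "roll": 0, "gripper": -1}
    - {"delta_pos": [0, 0, -2], "roll": 0, "gripper": -1}
    - {"delta_pos": [0, 0, -1.5], "roll": 0, "gripper": -1}
    - {"delta_pos": [0, 0, -0.8], "roll": 0, "gripper": -1}

```text
time_s: 4.8
tool_pos: [540.6, -250.4, 47.2]
tcp_rot: [0.203, 0.979, 0.0, -0.001]
force: [0.4, 0.3, 0.2]
finger_gap: 85.2
grip_force: 0.0
```

Call:
play_rows:
  plan:
    - {"delta_pos": [0, 0, 0], "roll": 0, "gripper": -0.8}
    - {"delta_pos": [0, 0, 0], "roll": 0, "gripper": -0.7}
    - {"delta_pos": [0, 0, 0], "roll": 0, "gripper": -0.6}
    - {"delta_pos": [0, 0, 0], "roll": 0, "gripper": -0.5}
    - {"delta_pos": [0, 0, 0], "roll": 0, "gripper": -0.4}
    - {"delta_pos": [0, 0, 0], "roll": 0, "gripper": -0.3}
  newtons: 25

```text
time_s: 5.4
tool_pos: [542.5, -249.8, 49.7]
tcp_rot: [0.203, 0.979, 0.001, 0.001]
force: [-0.1, 2.8, 5.8]
finger_gap: 63.3
grip_force: 27.2
```

Call:
play_rows:
  plan:
    - {"delta_pos": [0, 0, 0], "roll": 0, "gripper": 0}
    - {"delta_pos": [0, 0, 0.5], "roll": 0, "gripper": 0}
    - {"delta_pos": [0, 0, 1], "roll": 0, "gripper": 0}
    - {"delta_pos": [0, 0, 2], "roll": 0, "gripper": 0}
    - {"delta_pos": [0, 0, 2], "roll": 0, "gripper": 0}
    - {"delta_pos": [0, 0, 2], "roll": 0, "gripper": 0}
    - {"delta_pos": [0, 0, 0.5], "roll": 0, "gripper": 0}
    - {"delta_pos": [0, 0, 0], "roll": 0, "gripper": 0}

```text
time_s: 6.2
tool_pos: [541.1, -251.4, 129.2]
tcp_rot: [0.204, 0.979, -0.0, 0.001]
force: [0.0, 0.4, -3.8]
finger_gap: 62.9
grip_force: 29.1
```

```bash
python3 - <<'E'
from h import *
p=get_image("scene"); cv2.imwrite("pics/s2.png",cv2.resize(p["image"][170:320,260:440],None,fx=4,fy=4))
for q in ["full_spool","full_spool_mid"]:
    r=spot_point(p,q); print(q,[(np.round(a["location"],1).tolist(),round(a["conf"],2)) for a in r[:2]])
s=get_state(); print(s["tool_pos"],s["finger_gap"],s["grip_force"],s["force"])
E
```

```text
full_spool [([560.4, -257.6, 114.6], 0.59)]
full_spool_mid [([541.4, -255.3, 136.7], 0.89)]
[ 539.99364249 -250.47119161  127.22327827] 62.836834108683526 29.113568691245746 [ 0.416836   -0.64867884 -4.32315393]
```

View pics/s2.png

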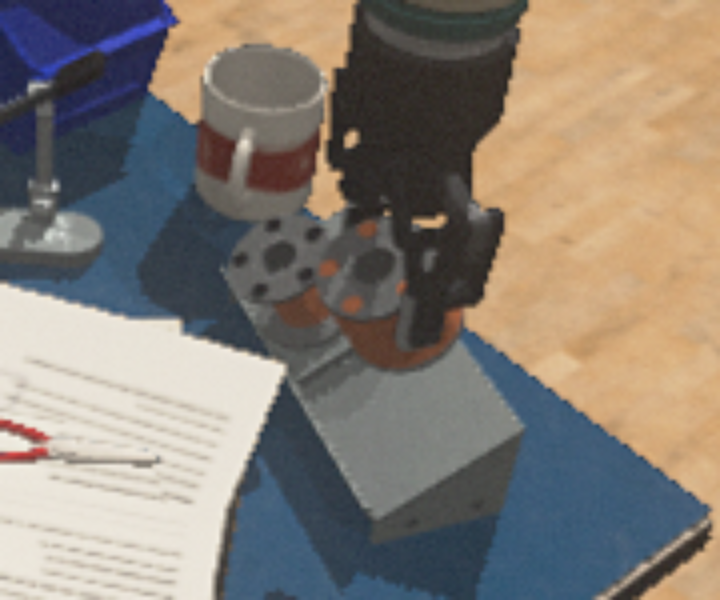

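The spool is held, still tilted 30° (seen at crop (375,280)). I'll stand it upright on the bare desk patch in front of the rack's right corner, then regrip it.

Call:
play_rows:
  plan:
    - {"delta_pos": [-2, -1.8, 0], "roll": -0.06, "gripper": 0}
    - {"delta_pos": [-2.5, -2.5, 0], "roll": -0.06, "gripper": 0}
    - {"delta_pos": [-2.5, -2.5, -1], "roll": -0.06, "gripper": 0}
    - {"delta_pos": [-2, -2, -2], "roll": -0.04, "gripper": 0}
    - {"delta_pos": [0, 0, -2], "roll": 0, "gripper": 0}
    - {"delta_pos": [0, 0, -2], "roll": 0, "gripper": 0}
    - {"delta_pos": [0, 0, -1.5], "roll": 0, "gripper": 0}
    - {"delta_pos": [0, 0, -0.5], "roll": 0, "gripper": 0}
  newtons: 20

```text
time_s: 7.15
tool_pos: [449.8, -337.7, 36.1]
tcp_rot: [0.31, 0.951, 0.001, -0.002]
force: [-0.9, 0.1, -3.0]
finger_gap: 62.9
grip_force: 29.0
```

Call:
play_rows:
  plan:
    - {"delta_pos": [0, 0, -0.3], "roll": 0, "gripper": 0}
    - {"delta_pos": [0, 0, -0.3], "roll": 0, "gripper": 0}
    - {"delta_pos": [0, 0, 0], "roll": 0, "gripper": 0}

```text
time_s: 7.45
tool_pos: [451.3, -338.9, 32.6]
tcp_rot: [0.31, 0.951, -0.0, 0.0]
force: [0.5, 1.6, -4.1]
finger_gap: 62.9
grip_force: 29.0
```

Call:
play_rows:
  plan:
    - {"delta_pos": [0, 0, -0.2], "roll": 0, "gripper": 0}
    - {"delta_pos": [0, 0, -0.2], "roll": 0, "gripper": 0}
    - {"delta_pos": [0, 0, -0.2], "roll": 0, "gripper": 0}
    - {"delta_pos": [0, 0, 0], "roll": 0, "gripper": 0}

```text
time_s: 7.85
tool_pos: [452.5, -339.8, 28.5]
tcp_rot: [0.31, 0.951, -0.0, 0.002]
force: [-0.8, 1.0, 10.2]
finger_gap: 62.6
grip_force: 30.8
```

Call:
play_rows:
  plan:
    - {"delta_pos": [0, 0, -0.2], "roll": 0, "gripper": 0}
    - {"delta_pos": [0, 0, -0.2], "roll": 0, "gripper": 0}
    - {"delta_pos": [0, 0, 0], "roll": 0, "gripper": 0}

```text
time_s: 8.15
tool_pos: [455.4, -341.8, 26.5]
tcp_rot: [0.31, 0.951, -0.001, 0.005]
force: [2.0, 0.1, 21.4]
finger_gap: 63.0
grip_force: 33.0
```

Call:
play_rows:
  plan:
    - {"delta_pos": [0, 0, -0.2], "roll": 0, "gripper": 0}
    - {"delta_pos": [0, 0, -0.2], "roll": 0, "gripper": 0}
    - {"delta_pos": [0, 0, 0], "roll": 0, "gripper": 0}

```text
time_s: 8.45
tool_pos: [458.3, -343.8, 24.0]
tcp_rot: [0.31, 0.951, -0.003, 0.009]
force: [3.7, -1.9, 26.1]
finger_gap: 62.8
grip_force: 35.5
```

```bash
python3 - <<'E'
from h import *
p=get_image("scene"); cv2.imwrite("pics/s3.png",cv2.resize(p["image"][200:350,260:440],None,fx=4,fy=4))
for q in ["full_spool","full_spool_mid"]:
    r=spot_point(p,q); print(q,[(np.round(a["location"],1).tolist(),round(a["conf"],2)) for a in r[:2]])
s=get_state(); print(s["tool_pos"],s["finger_gap"],s["grip_force"],s["force"])
E
```

```text
full_spool [([467.5, -353.8, 12.7], 0.91)]
full_spool_mid [([456.3, -347.8, 36.6], 0.95)]
[ 458.24796438 -343.78242641   23.9688944 ] 62.963601249913545 35.51114192378009 [ 4.45488192 -1.23400233 26.38662205]
```

View pics/s3.png

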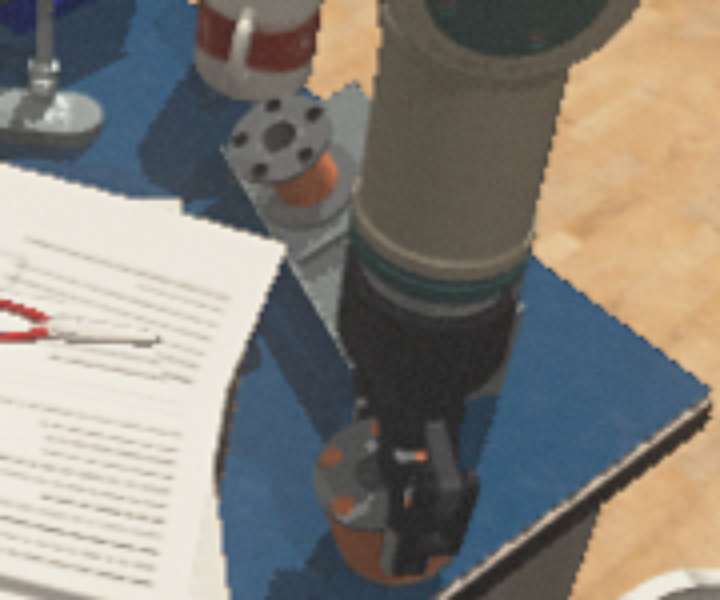

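The spool is still about 27° tilted: the grip is stiff and the arm is yielding. I'll ease the grip in small steps so it settles flat under light pressure.

Call:
play_rows:
  plan:
    - {"delta_pos": [0, 0, 0.2], "roll": 0, "gripper": -0.3}
    - {"delta_pos": [0, 0, 0], "roll": 0, "gripper": -0.4}
    - {"delta_pos": [0, 0, 0], "roll": 0, "gripper": -0.44}
    - {"delta_pos": [0, 0, 0], "roll": 0, "gripper": -0.46}
  newtons: 20

```text
time_s: 9.0
tool_pos: [456.3, -342.5, 24.2]
tcp_rot: [0.31, 0.951, -0.002, 0.006]
force: [3.9, -1.8, 15.5]
finger_gap: 62.7
grip_force: 34.0
```

Call:
play_rows:
  plan:
    - {"delta_pos": [0, 0, 0], "roll": 0, "gripper": -0.48}
    - {"delta_pos": [0, 0, 0], "roll": 0, "gripper": -0.49}

```text
time_s: 9.2
tool_pos: [453.3, -340.4, 22.3]
tcp_rot: [0.31, 0.951, -0.001, 0.003]
force: [1.7, 0.8, -0.2]
finger_gap: 63.6
grip_force: 0.8
```

Call:
play_rows:
  plan:
    - {"delta_pos": [0, 0, 0], "roll": 0, "gripper": -0.5}

```text
time_s: 9.3
tool_pos: [451.3, -339.0, 21.0]
tcp_rot: [0.31, 0.951, -0.0, 0.001]
force: [-0.1, -0.1, 0.4]
finger_gap: 63.9
grip_force: 0.0
```

Call:
play_rows:
  plan:
    - {"delta_pos": [0, 0, 0], "roll": 0, "gripper": -0.51}

```text
time_s: 9.4
tool_pos: [450.6, -338.6, 20.3]
tcp_rot: [0.31, 0.951, 0.0, -0.0]
force: [-0.3, 0.0, 0.3]
finger_gap: 64.4
grip_force: 0.0
```

```bash
python3 - <<'E'
from h import *
for n in ["scene","top"]:
  p=get_image(n)
  if n=="scene": cv2.imwrite("pics/s4.png",cv2.resize(p["image"][280:350,320:400],None,fx=7,fy=7,interpolation=cv2.INTER_CUBIC))
  for q in ["full_spool","full_spool_mid"]:
    r=spot_point(p,q); print(n,q,[(np.round(a["location"],1).tolist(),round(a["conf"],2)) for a in r[:1]])
E
```

```text
scene full_spool [([468.8, -352.4, 1.8], 0.76)]
scene full_spool_mid [([463.6, -357.4, 29.0], 0.78)]
top full_spool [([469.8, 83.4, 24.7], 0.58)]
top full_spool_mid []
```

View pics/s4.png

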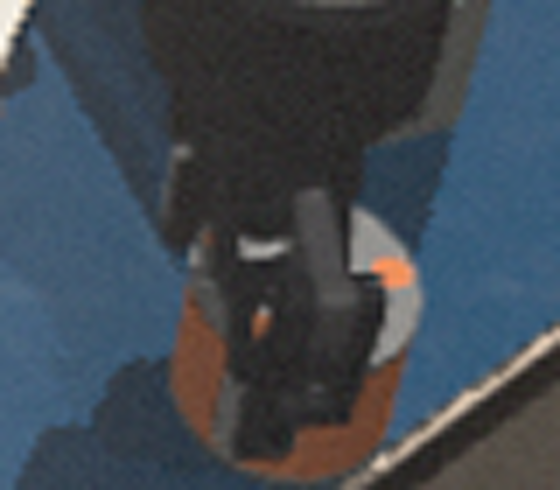

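Upright now: flat on the desk, centre near (466,-353), with the tool about 21 mm off along its x. I'll open, shift over and regrip.

Call:
play_rows:
  plan:
    - {"delta_pos": [0, 0, 0], "roll": 0, "gripper": -0.8}
    - {"delta_pos": [0, 0, 0], "roll": 0, "gripper": -0.8}
    - {"delta_pos": [0, 0, 0], "roll": 0, "gripper": -0.8}
    - {"delta_pos": [0.6, -0.5, 0], "roll": 0, "gripper": -0.8}
    - {"delta_pos": [0.5, -0.5, 0], "roll": 0, "gripper": -0.8}
    - {"delta_pos": [0.5, -0.4, 0], "roll": 0, "gripper": -0.8}
    - {"delta_pos": [0, 0, 0], "roll": 0, "gripper": -0.8}

```text
time_s: 10.4
tool_pos: [468.2, -353.9, 20.4]
tcp_rot: [0.31, 0.951, -0.0, 0.001]
force: [0.4, -0.9, 0.1]
finger_gap: 77.1
grip_force: 0.0
```

```bash
python3 - <<'E'
from h import *
for n in ["scene","scene","top"]:
  p=get_image(n)
  for q in ["full_spool","full_spool_mid"]:
    r=spot_point(p,q); print(n,q,[(np.round(a["location"],1).tolist(),round(a["conf"],2)) for a in r[:1]])
s=get_state(); print(s["tool_pos"],s["finger_gap"],s["force"],s["tcp_rot"])
E
```

```text
scene full_spool [([467.4, -357.0, 1.9], 0.87)]
scene full_spool_mid [([464.7, -354.0, 26.4], 0.6)]
scene full_spool [([472.2, -352.6, 3.8], 0.57)]
scene full_spool_mid [([465.2, -353.1, 26.0], 0.67)]
top full_spool []
top full_spool_mid [([466.9, 83.2, -2.8], 0.72)]
[ 466.85384954 -352.66828793   20.34345439] 76.82197819806692 [ 0.18033224 -0.29145216  0.60514726] [ 3.09707900e-01  9.50831745e-01  4.97292068e-05 -8.20232748e-05]
```

Call:
play_rows:
  plan:
    - {"delta_pos": [0, 0, 0], "roll": 0, "gripper": -0.6}
    - {"delta_pos": [0, 0, 0], "roll": 0, "gripper": -0.5}
    - {"delta_pos": [0, 0, 0], "roll": 0, "gripper": -0.4}
    - {"delta_pos": [0, 0, 0], "roll": 0, "gripper": -0.2}
    - {"delta_pos": [0, 0, 0], "roll": 0, "gripper": -0.2}
    - {"delta_pos": [0, 0, 0.5], "roll": 0, "gripper": -0.2}
    - {"delta_pos": [0, 0, 1], "roll": 0, "gripper": -0.2}
    - {"delta_pos": [0, 0, 1.5], "roll": 0, "gripper": -0.2}
  newtons: 40

```text
time_s: 11.65
tool_pos: [465.8, -352.6, 50.2]
tcp_rot: [0.31, 0.951, 0.0, -0.001]
force: [-0.4, -0.4, -3.5]
finger_gap: 62.4
grip_force: 45.0
```

```bash
python3 - <<'E'
from h import *
a={}
for n in ["scene","top"]*3:
  p=get_image(n)
  for q in ["full_spool","full_spool_mid","spindle_seat","stand","lever_hinge","lever_pad","catch"]:
    r=spot_point(p,q)
    if r and r[0]["conf"]>.4: a.setdefault(n+q,[]).append(r[0]["location"])
for k,v in a.items(): print(k,len(v),np.round(np.median(v,0),1))
s=get_state(); print(s["tool_pos"],s["finger_gap"],s["force"],s["tcp_rot"])
E
```

```text
scenefull_spool 3 [ 468.9 -353.6   32. ]
scenefull_spool_mid 3 [ 462.5 -357.1   54.2]
scenespindle_seat 3 [465.6  83.4  23. ]
scenestand 3 [463.1  83.6   0. ]
scenelever_hinge 3 [502.2  53.   93.2]
scenelever_pad 3 [545.6   5.5 144.1]
scenecatch 3 [548.5  39.1 106.1]
topspindle_seat 3 [469.7  84.7  23.6]
topstand 3 [464.6  85.4  -3.5]
toplever_hinge 3 [501.5  45.2  90.8]
toplever_pad 3 [546.6   4.4 143.5]
topcatch 3 [548.7  32.4 106.7]
[ 466.96030455 -352.79861585   50.32426388] 62.595113789934054 [-0.80124734 -0.17256338 -4.32054684] [ 3.09743274e-01  9.50820227e-01  1.63253747e-05 -1.25694826e-05]
```

Call:
play_rows:
  plan:
    - {"delta_pos": [0, 0, 2], "roll": -0.05, "gripper": -0.2}
    - {"delta_pos": [0, 0, 3], "roll": -0.05, "gripper": -0.2}
    - {"delta_pos": [0, 0, 3], "roll": -0.055, "gripper": -0.2}
    - {"delta_pos": [0, 0, 3], "roll": 0, "gripper": -0.2}
    - {"delta_pos": [0, 2, 3], "roll": 0, "gripper": -0.2}
    - {"delta_pos": [0, 3, 1], "roll": 0, "gripper": -0.2}
    - {"delta_pos": [0, 3.5, 0], "roll": 0, "gripper": -0.2}
    - {"delta_pos": [0, 3.5, 0], "roll": 0, "gripper": -0.2}

```text
time_s: 14.85
tool_pos: [466.9, -231.7, 200.9]
tcp_rot: [0.383, 0.924, 0.0, 0.001]
force: [0.2, 0.3, -4.0]
finger_gap: 62.4
grip_force: 46.1
```

Call:
play_rows:
  plan:
    - {"delta_pos": [0, 4, 0], "roll": 0, "gripper": -0.2}
    - {"delta_pos": [0, 4, 0], "roll": 0, "gripper": -0.2}
    - {"delta_pos": [0, 4, 0], "roll": 0, "gripper": -0.2}
    - {"delta_pos": [0, 4, 0], "roll": 0, "gripper": -0.2}
    - {"delta_pos": [0, 4, 0], "roll": 0, "gripper": -0.2}
    - {"delta_pos": [0, 4, 0], "roll": 0, "gripper": -0.2}
    - {"delta_pos": [0, 3, 0], "roll": 0, "gripper": -0.2}
    - {"delta_pos": [0, 2, 0], "roll": 0, "gripper": -0.2}

```text
time_s: 15.65
tool_pos: [466.5, 60.2, 200.4]
tcp_rot: [0.381, 0.925, 0.001, -0.0]
force: [0.1, 0.2, -2.9]
finger_gap: 62.7
grip_force: 46.0
```

Call:
play_rows:
  plan:
    - {"delta_pos": [0, 1.6, -1], "roll": 0, "gripper": -0.2}
    - {"delta_pos": [0, 1, -2], "roll": 0, "gripper": -0.2}
    - {"delta_pos": [0, 0, -2.5], "roll": 0, "gripper": -0.2}
    - {"delta_pos": [0, 0, -1], "roll": 0, "gripper": -0.2}
    - {"delta_pos": [0, 0, 0], "roll": 0, "gripper": -0.2}
    - {"delta_pos": [0, 0, 0], "roll": 0, "gripper": -0.2}

```text
time_s: 16.25
tool_pos: [467.3, 82.5, 135.6]
tcp_rot: [0.383, 0.924, -0.0, 0.0]
force: [-0.0, -1.0, -3.5]
finger_gap: 62.6
grip_force: 45.9
```

```bash
python3 - <<'E'
from h import *
a={}
for n in ["scene","top"]*2:
  p=get_image(n)
  if n=="scene": cv2.imwrite("pics/s5.png",cv2.resize(p["image"][150:250,190:320],None,fx=6,fy=6,interpolation=cv2.INTER_CUBIC))
  for q in ["full_spool","full_spool_mid","spindle_seat"]:
    r=spot_point(p,q)
    if r and r[0]["conf"]>.4: a.setdefault(n+q,[]).append(r[0]["location"])
for k,v in a.items(): print(k,len(v),np.round(v,1).tolist())
s=get_state(); print(s["tool_pos"],s["finger_gap"],s["force"],s["tcp_rot"])
E
```

```text
scenefull_spool 2 [[469.4, 81.3, 117.7], [470.5, 82.6, 116.8]]
scenefull_spool_mid 2 [[466.7, 78.0, 144.5], [463.0, 81.8, 139.5]]
scenespindle_seat 2 [[465.3, 79.9, 20.8], [467.0, 84.8, 25.6]]
topfull_spool 2 [[462.0, 87.0, 116.1], [460.2, 85.4, 113.6]]
topfull_spool_mid 2 [[465.9, 85.5, 140.2], [465.2, 87.1, 135.9]]
topspindle_seat 2 [[470.2, 80.4, 24.2], [471.4, 82.9, 23.9]]
[466.93768474  83.2115871  135.28536789] 62.79359799937405 [ 0.60626895 -0.29287082 -3.67415794] [ 3.82422591e-01  9.23987533e-01 -4.21374709e-06 -3.79397541e-05]
```

View pics/s5.png

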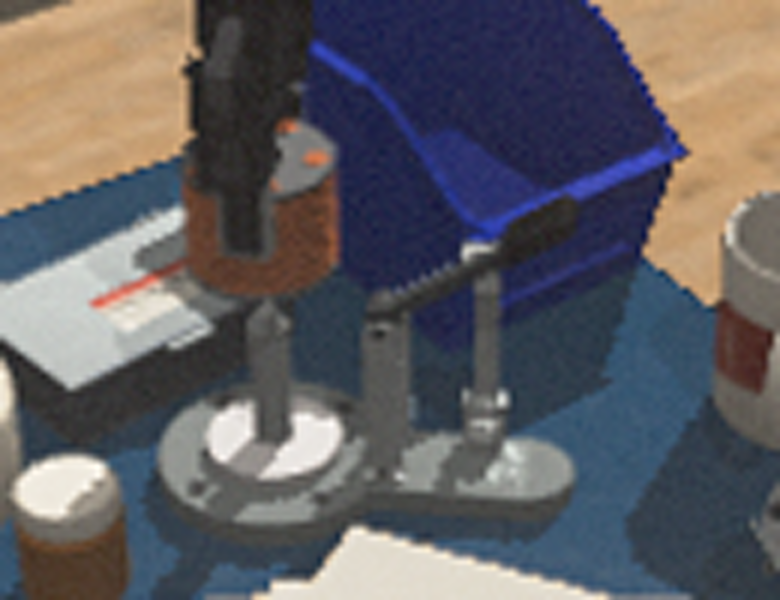

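Spool hangs upright, its lower rim at crop (264,295), right above the spindle tip at crop (268,305). I'll measure the sideways offset more finely before lowering.

```bash
cat >> h.py <<'E'
from scipy.spatial.transform import Rotation as R
def proj(p,X):
    c=R.from_quat(p["rotation"]).inv().apply(np.asarray(X,float)-p["eye"])
    return np.stack([p["cx"]+p["fx"]*c[...,0]/-c[...,2],p["cy"]-p["fy"]*c[...,1]/-c[...,2]],-1)
E
python3 - <<'E'
from h import *
p=get_image("scene"); im=p["image"].astype(int)
m=silhouettes(p,"full_spool")[0]["pixels"]
t=np.array([467,84,0.])
for z in (22,50,90,115,141,167): print(z,proj(p,t+[0,0,z]).round(1), end=" ")
print()
rr=R.from_quat(p["rotation"]).as_matrix(); print("cam right",rr[:,0].round(2),"up",rr[:,1].round(2))
r=np.where(m.any(1))[0]; 
for v in range(r[0],r[-1]+1,2):
    c=np.where(m[v])[0]; print(v,c[0],c[-1],(c[0]+c[-1])/2)
for v in (205,208,211,214,217): print(v,im[v,226:246].sum(1).tolist())
# predicted silhouette of cylinder at tool xy, bottom z zb
th=np.linspace(0,2*np.pi,60)
for zb in (115,118):
  P=np.concatenate([np.stack([467+32*np.cos(th),84+32*np.sin(th),0*th+z],-1) for z in (zb,zb+52)])
  u=proj(p,P); print(zb,u.min(0).round(1),u.max(0).round(1))
E
```

```text
22 [235.2 221.8] 50 [234.7 213.4] 90 [234.  200.9] 115 [233.5 192.8] 141 [233.  184.1] 167 [232.5 175.2] 
cam right [ 0.77 -0.64  0.02] up [0.37 0.47 0.8 ]
170 237 238 237.5
172 236 242 239.0
174 235 244 239.5
176 220 244 232.0
178 220 244 232.0
180 235 244 239.5
182 220 245 232.5
184 220 244 232.0
186 220 245 232.5
188 221 245 233.0
190 221 245 233.0
192 221 245 233.0
194 221 245 233.0
196 222 244 233.0
198 224 242 233.0
200 228 236 232.0
205 [153, 146, 144, 142, 128, 237, 267, 254, 240, 235, 271, 245, 157, 165, 180, 185, 184, 183, 177, 183]
208 [143, 161, 167, 146, 142, 196, 223, 245, 253, 269, 242, 256, 208, 162, 191, 179, 192, 175, 190, 173]
211 [146, 148, 159, 166, 165, 198, 234, 246, 256, 260, 245, 252, 226, 188, 185, 193, 187, 187, 201, 177]
214 [171, 173, 213, 222, 226, 244, 229, 251, 256, 259, 251, 240, 286, 293, 303, 303, 269, 275, 238, 185]
217 [202, 228, 442, 500, 465, 548, 385, 236, 256, 244, 251, 232, 331, 420, 434, 447, 425, 369, 290, 236]
115 [219.2 168.4] [246.3 200.2]
118 [219.1 167.4] [246.2 199.2]
```

Aligned to about half a pixel. Lowering.

Call:
play_rows:
  plan:
    - {"delta_pos": [0, 0.05, -1], "roll": 0, "gripper": -0.2}
    - {"delta_pos": [0, 0, -1], "roll": 0, "gripper": -0.2}
    - {"delta_pos": [0, 0, -0.5], "roll": 0, "gripper": -0.2}
    - {"delta_pos": [0, 0, -0.4], "roll": 0, "gripper": -0.2}
    - {"delta_pos": [0, 0, -0.3], "roll": 0, "gripper": -0.2}
    - {"delta_pos": [0, 0, 0], "roll": 0, "gripper": -0.2}

```text
time_s: 17.75
tool_pos: [466.7, 83.6, 102.9]
tcp_rot: [0.382, 0.924, -0.0, -0.0]
force: [-0.3, 1.3, -3.4]
finger_gap: 62.3
grip_force: 46.0
```

Call:
play_rows:
  plan:
    - {"delta_pos": [0, 0, -0.3], "roll": 0, "gripper": -0.2}
    - {"delta_pos": [0, 0, -0.3], "roll": 0, "gripper": -0.2}
    - {"delta_pos": [0, 0, -0.3], "roll": 0, "gripper": -0.2}
    - {"delta_pos": [0, 0, 0], "roll": 0, "gripper": -0.2}

```text
time_s: 18.15
tool_pos: [466.7, 83.7, 94.0]
tcp_rot: [0.382, 0.924, -0.0, -0.0]
force: [-0.2, -0.5, -3.2]
finger_gap: 63.1
grip_force: 46.0
```

Call:
play_rows:
  plan:
    - {"delta_pos": [0, 0, -0.8], "roll": 0, "gripper": -0.2}
    - {"delta_pos": [0, 0, -0.8], "roll": 0, "gripper": -0.2}
    - {"delta_pos": [0, 0, -0.8], "roll": 0, "gripper": -0.2}
    - {"delta_pos": [0, 0, -0.8], "roll": 0, "gripper": -0.2}
    - {"delta_pos": [0, 0, -0.8], "roll": 0, "gripper": -0.2}
    - {"delta_pos": [0, 0, -0.5], "roll": 0, "gripper": -0.2}
    - {"delta_pos": [0, 0, 0], "roll": 0, "gripper": -0.2}

```text
time_s: 18.85
tool_pos: [466.4, 83.6, 48.5]
tcp_rot: [0.382, 0.924, -0.0, -0.001]
force: [-0.4, 0.4, -4.1]
finger_gap: 62.7
grip_force: 46.0
```

Call:
play_rows:
  plan:
    - {"delta_pos": [0, 0, -0.2], "roll": 0, "gripper": -0.2}
    - {"delta_pos": [0, 0, -0.2], "roll": 0, "gripper": -0.2}
    - {"delta_pos": [0, 0, -0.2], "roll": 0, "gripper": -0.2}
    - {"delta_pos": [0, 0, -0.1], "roll": 0, "gripper": -0.2}
    - {"delta_pos": [0, 0, 0], "roll": 0, "gripper": -0.2}

```text
time_s: 19.35
tool_pos: [467.1, 83.7, 42.7]
tcp_rot: [0.382, 0.924, 0.0, 0.0]
force: [-1.0, -0.2, 2.4]
finger_gap: 62.6
grip_force: 46.5
```

Call:
play_rows:
  plan:
    - {"delta_pos": [0, 0, -0.1], "roll": 0, "gripper": -0.2}
    - {"delta_pos": [0, 0, 0], "roll": 0, "gripper": -0.2}

```text
time_s: 19.55
tool_pos: [467.1, 83.7, 42.7]
tcp_rot: [0.382, 0.924, 0.0, 0.0]
force: [-2.9, -0.7, 15.3]
finger_gap: 62.1
grip_force: 48.0
```

Call:
play_rows:
  plan:
    - {"delta_pos": [0, 0, 0], "roll": 0, "gripper": -0.44}
    - {"delta_pos": [0, 0, 0], "roll": 0, "gripper": -0.48}
    - {"delta_pos": [0, 0, 0], "roll": 0, "gripper": -0.52}
    - {"delta_pos": [0, 0, 0], "roll": 0, "gripper": -0.7}
    - {"delta_pos": [0, 0, 0], "roll": 0, "gripper": -0.8}
    - {"delta_pos": [0, 0, 0], "roll": 0, "gripper": -0.8}
    - {"delta_pos": [0, 0, 0], "roll": 0, "gripper": -0.8}

```text
time_s: 20.25
tool_pos: [467.0, 83.7, 41.2]
tcp_rot: [0.382, 0.924, -0.0, -0.0]
force: [-0.2, -0.2, -0.4]
finger_gap: 76.7
grip_force: 0.0
```

Seated: contact came at the expected 42.7 mm and it's released. Rising clear, shutting the fingers, moving above the pad.

Call:
play_rows:
  plan:
    - {"delta_pos": [0, 0, 0.5], "roll": 0, "gripper": -0.85}
    - {"delta_pos": [0, 0, 1.5], "roll": 0, "gripper": -0.85}
    - {"delta_pos": [0, 0, 2], "roll": 0, "gripper": -0.85}
    - {"delta_pos": [0, 0, 3], "roll": 0, "gripper": -0.85}
    - {"delta_pos": [0, 0, 3], "roll": 0, "gripper": -0.85}
    - {"delta_pos": [0, 0, 3], "roll": 0, "gripper": -0.5}
    - {"delta_pos": [0, 0, 2.5], "roll": 0, "gripper": 0}
    - {"delta_pos": [0, 0, 1], "roll": 0, "gripper": 1}

```text
time_s: 21.05
tool_pos: [468.1, 83.9, 208.7]
tcp_rot: [0.382, 0.924, 0.001, 0.002]
force: [0.5, -0.4, -0.4]
finger_gap: 35.9
grip_force: 0.0
```

Call:
play_rows:
  plan:
    - {"delta_pos": [1.5, -1.5, 0], "roll": 0, "gripper": 1}
    - {"delta_pos": [2, -2, 0], "roll": 0, "gripper": 1}
    - {"delta_pos": [2, -2, 0], "roll": 0, "gripper": 1}
    - {"delta_pos": [2, -2, 0], "roll": 0, "gripper": 1}
    - {"delta_pos": [0, 0, -1.5], "roll": 0, "gripper": 1}
    - {"delta_pos": [0, 0, -1.5], "roll": 0, "gripper": 1}
    - {"delta_pos": [0, 0, 0], "roll": 0, "gripper": 1}

```text
time_s: 21.75
tool_pos: [539.9, 8.6, 173.9]
tcp_rot: [0.383, 0.924, -0.001, -0.003]
force: [-1.0, -0.6, 0.2]
finger_gap: 0.4
grip_force: 0.0
```

```bash
python3 - <<'E'
from h import *
a={}
for n in ["scene","top"]:
  p=get_image(n)
  if n=="scene": cv2.imwrite("pics/s6.png",cv2.resize(p["image"][130:250,190:320],None,fx=5,fy=5,interpolation=cv2.INTER_CUBIC))
  for q in ["full_spool","full_spool_mid","lever_pad","lever_hinge","catch"]:
    r=spot_point(p,q)
    if r and r[0]["conf"]>.4: print(n,q,np.round(r[0]["location"],1))
s=get_state(); print(s["tool_pos"],s["finger_gap"],s["force"],s["tcp_rot"])
E
```

```text
scene full_spool [471.   83.5  22.1]
scene full_spool_mid [466.2  82.5  49.9]
scene lever_pad [548.    3.1 145.6]
scene lever_hinge [501.1  50.   90.7]
scene catch [543.9  35.9 107.5]
top lever_pad [547.5   2.1 141.6]
top lever_hinge [498.2  45.5  93.9]
top catch [550.5  31.8 106.6]
[542.05034356   8.77762828 176.52057384] 0.32518176291972584 [0.41726677 0.02167897 0.78482447] [3.82371686e-01 9.24008580e-01 1.15162389e-04 1.54834291e-04]
```

View pics/s6.png

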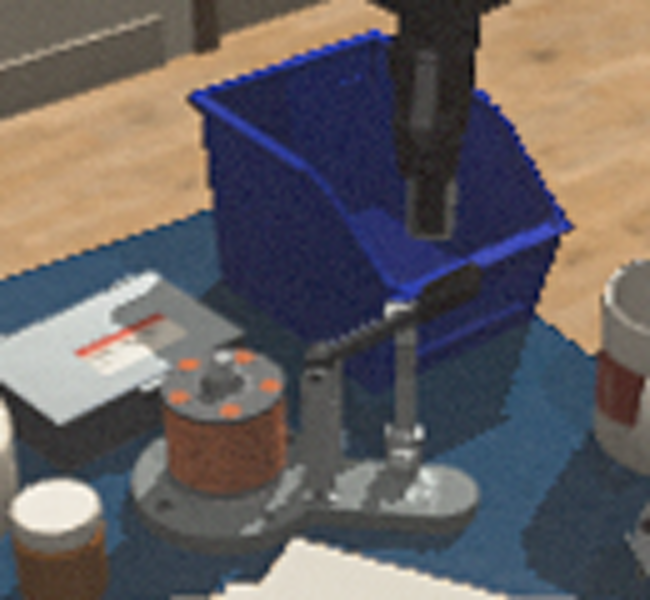

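Spool is fully home around the spindle (crop (222,420)), and the lever is up with its pad at crop (450,290) under the shut fingers. Pressing along the pad's arc.

Call:
play_rows:
  plan:
    - {"delta_pos": [0, 0, -1.3], "roll": 0, "gripper": 1}
    - {"delta_pos": [0, 0, -1.3], "roll": 0, "gripper": 1}
    - {"delta_pos": [0.3, -0.3, -0.7], "roll": 0, "gripper": 1}
    - {"delta_pos": [0.3, -0.3, -0.7], "roll": 0, "gripper": 1}
    - {"delta_pos": [0.2, -0.2, -0.7], "roll": 0, "gripper": 1}
    - {"delta_pos": [0.2, -0.2, -0.7], "roll": 0, "gripper": 1}

```text
time_s: 22.95
tool_pos: [551.3, -1.4, 121.7]
tcp_rot: [0.382, 0.924, -0.0, -0.001]
force: [-3.9, 1.9, 6.5]
finger_gap: -0.1
grip_force: 3.3
```

Call:
play_rows:
  plan:
    - {"delta_pos": [0.2, -0.2, -0.7], "roll": 0, "gripper": 1}
    - {"delta_pos": [0.2, -0.2, -0.7], "roll": 0, "gripper": 1}
    - {"delta_pos": [0.1, -0.1, -0.4], "roll": 0, "gripper": 1}
    - {"delta_pos": [0.1, -0.1, -0.4], "roll": 0, "gripper": 1}
    - {"delta_pos": [0, 0, 0], "roll": 0, "gripper": 1}

```text
time_s: 23.45
tool_pos: [558.1, -7.2, 100.0]
tcp_rot: [0.382, 0.924, 0.0, -0.0]
force: [-3.1, 2.3, 4.9]
finger_gap: 0.1
grip_force: 2.2
```

Call:
play_rows:
  plan:
    - {"delta_pos": [0, 0, -0.2], "roll": 0, "gripper": 1}
    - {"delta_pos": [0, 0, -0.1], "roll": 0, "gripper": 1}
    - {"delta_pos": [0, 0, 0], "roll": 0, "gripper": 1}

```text
time_s: 23.75
tool_pos: [558.4, -7.5, 97.7]
tcp_rot: [0.382, 0.924, 0.0, 0.0]
force: [-2.5, 1.3, 6.2]
finger_gap: -0.0
grip_force: 3.0
```

Call:
play_rows:
  plan:
    - {"delta_pos": [0, 0, -0.1], "roll": 0, "gripper": 1}
    - {"delta_pos": [0, 0, 0], "roll": 0, "gripper": 1}

```text
time_s: 23.95
tool_pos: [558.4, -7.5, 96.9]
tcp_rot: [0.382, 0.924, 0.0, 0.001]
force: [-3.5, 1.4, 6.2]
finger_gap: 0.3
grip_force: 3.1
```

Call:
play_rows:
  plan:
    - {"delta_pos": [0, 0, -0.1], "roll": 0, "gripper": 1}
    - {"delta_pos": [0, 0, -0.1], "roll": 0, "gripper": 1}
    - {"delta_pos": [0, 0, 0], "roll": 0, "gripper": 1}

```text
time_s: 24.25
tool_pos: [558.5, -7.5, 95.7]
tcp_rot: [0.382, 0.924, 0.0, 0.001]
force: [-5.1, 2.5, 13.7]
finger_gap: 0.1
grip_force: 6.4
```

Call:
play_rows:
  plan:
    - {"delta_pos": [0, 0, -0.1], "roll": 0, "gripper": 1}
    - {"delta_pos": [0, 0, 0], "roll": 0, "gripper": 1}

```text
time_s: 24.45
tool_pos: [558.6, -7.5, 95.5]
tcp_rot: [0.382, 0.924, 0.001, 0.001]
force: [-6.7, 2.4, 20.1]
finger_gap: -0.1
grip_force: 9.5
```

Call:
play_rows:
  plan:
    - {"delta_pos": [0, 0, -0.1], "roll": 0, "gripper": 1}
    - {"delta_pos": [0, 0, 0], "roll": 0, "gripper": 1}
    - {"delta_pos": [0, 0, 0.3], "roll": 0, "gripper": 1}
    - {"delta_pos": [0, 0, 0.3], "roll": 0, "gripper": 1}
    - {"delta_pos": [0, 0, 0], "roll": 0, "gripper": 1}

```text
time_s: 24.95
tool_pos: [558.5, -7.5, 99.2]
tcp_rot: [0.382, 0.924, 0.0, 0.001]
force: [-3.3, 1.3, 5.9]
finger_gap: -0.2
grip_force: 2.4
```

Call:
play_rows:
  plan:
    - {"delta_pos": [0, 0, 0.5], "roll": 0, "gripper": 1}
    - {"delta_pos": [0, 0, 1], "roll": 0, "gripper": 1}
    - {"delta_pos": [0, 0, 2], "roll": 0, "gripper": 1}
    - {"delta_pos": [0, 0, 3], "roll": 0, "gripper": 1}
    - {"delta_pos": [0, 0, 3], "roll": 0, "gripper": 1}
    - {"delta_pos": [0, 0, 3], "roll": 0, "gripper": 1}
    - {"delta_pos": [0, 0, 0], "roll": 0, "gripper": 1}

```text
time_s: 25.65
tool_pos: [561.5, -8.3, 228.0]
tcp_rot: [0.383, 0.924, 0.002, 0.005]
force: [1.0, -0.6, 0.6]
finger_gap: 0.0
grip_force: 0.0
```

```bash
python3 - <<'E'
from h import *
for n in ["scene","top"]:
  p=get_image(n)
  if n=="scene": cv2.imwrite("pics/s7.png",cv2.resize(p["image"][130:310,190:400],None,fx=3.3,fy=3.3,interpolation=cv2.INTER_CUBIC))
  for q in ["full_spool","full_spool_mid","spent_spool","lever_pad","small_jar","mug","pliers"]:
    r=spot_point(p,q)
    if r and r[0]["conf"]>.4: print(n,q,np.round(r[0]["location"],1))
s=get_state(); print(s["time_s"],s["tool_pos"],s["force"])
E
```

```text
scene full_spool [467.8  82.4  26.1]
scene full_spool_mid [463.9  82.3  49.6]
scene spent_spool [ 597.6 -161.1   36.4]
scene lever_pad [558.   -6.1 103. ]
scene small_jar [356.6  77.3   1.5]
scene mug [669.1 -32.   -3.4]
scene pliers [ 389.8 -145.1   38.9]
top spent_spool [ 598.5 -162.6   37. ]
top lever_pad [560.7  -6.8 100.3]
top mug [671.3 -35.2   0.7]
top pliers [ 384.1 -144.    34.4]
26.45 [557.94111958  -7.31290712 223.26456631] [-0.30639004 -0.15698962 -0.33229847]
```

View pics/s7.png

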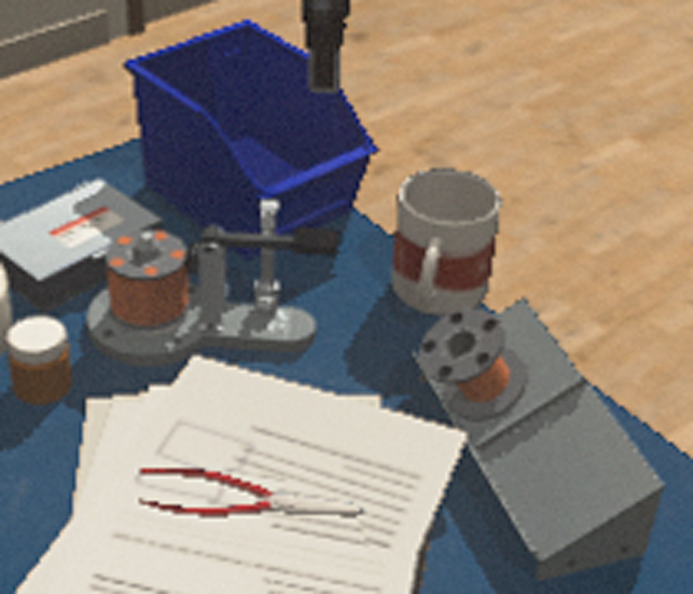

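The lever is held down level (pad at crop (320,240)) with the tool well clear. The full spool is home (148,285), the spent spool is still in the rack (465,355) and the other things have not moved.

```bash
python3 -c "
from bench import *
print(job_done())"
```

```text
the job is handed in; nothing more can be done
None
```

The job is handed in at about 26 s: the full spool sits home on the spindle and the brake lever is held down by its catch. I stood the spool upright on bare desk to regrip it on the way; when I eased the grip there it tipped the last 27° or so onto its base. The spent spool, mug, jar and pliers were still in place in the last check.

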